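Open the canister's press-and-turn safety cap

ROBOT

A 7-joint arm with a two-finger parallel gripper is mounted at the origin on a cart in front of the work surface, level with it; the furniture and walls round the work are solid. World frame = base frame: x ahead of the robot, y to its left, z up, the work surface at z = 0. Lengths are in m, angles in rad, forces in N, time in s.
With the tool pointing down it reaches from about 0.35 to 0.9 m from the base axis. Payload 7.2 kg.
Tool frame: the origin (TCP) lies midway between the tips of the shut fingers; the grasp point (between the pads) lies 19 mm behind it; z points along the fingers, y is the line along which they close (so a half turn about z gives the same grasp; the last joint's range is limited). The gripper opens to 85 mm and grips with 20 to 120 N. Pads are 22 mm wide; open, the fingers measure 114 mm over their backs; the gripper's body (76 mm by 85 mm) begins 54 mm behind the grasp point. The pads swing forward as they close: fully open they stand 13 mm farther back than shut.
Start: joints at [1.118, 0.411, -0.013, 1.596, 0.006, 1.134, -0.082], TCP at [0.235, -0.579, 0.196] pointing down, gripper open.
Joint ranges: [-2.95, 2.95], [-0.29, 1.99], [-1.47, 1.44], [0.14, 2.54], [-1.03, 4.17], [0.13, 1.85], [-2.86, 2.86]. Speed limits (rad/s): [2.39, 2.39, 3.01, 3.01, 3.14, 3.14, 3.14].

INTERFACE

Orientations are given as a unit quaternion [w, x, y, z].
In Python, from rig import r gives the robot as it stands. The module is installed in compiled form; this text tells all that it offers.
- The arm moves only by the tool send_rows, never from a script. Its argument "motion" is a list of rows, each a list of 3 entries, a list of its own where there are three numbers: the shift along the world's x, y, z normalised to -1 to 1, where 1 is 0.15 m, then the turn about the world's z normalised to -1 to 1, where 1 is 360 degrees, then the gripper's target within -1 to 1 (fully open at 1, half-way at 0, shut at -1). A call has 1 to 10 rows; each row is the pose to reach, as a shift and turn from the pose commanded when the call began, turning the shorter way round; what a row does not reach only later rows make up. A row lasts 1/8 s, in which the tool goes at most 62.5 mm and 10.7 degrees, less where a joint would pass 70% of its speed; a pose out of reach is approached as far as the arm can. A call with a number of a shift or a turn outside -1 to 1 is refused whole. A call with a gripper value outside its range is refused whole. The fingers move at their own pace and stop on an object; "force" is the grip in N (left out, the last holds). Time passes only in rows, so rows that repeat a pose let the fingers close. It gives the time, the measured TCP pose, the force, the opening and the grip force at its end, in the units of the state.
- r.observe(): the state, without advancing time (a new reading comes with each control period).
- r.snapshot(name): name is "scene" or "top"; returns a dict with "image" (480x640x3 uint8, blue, green, red), "z_map" (480x640 float32, m along the optical axis (not along the pixel's ray), 0 where there is no reading), "vfov" (degrees; the focal length in pixels is half the picture's height over the tangent of half this angle, whatever the lens; pixels are square), "cx", "cy" (the principal point, pixels), "dist_coeffs" ([k1, k2, p1, p2, k3] as OpenCV has them; the pictures are not rectified), "view" (4x4, takes a point from world to camera coordinates). Camera axes: x right, y up, looking along -z (the intrinsics and any distortion apply to the point x, -y, -z); pixel columns grow to the right and rows downward; lengths in m; the calibration is good to about 2 mm. A picture is of the moment at which its call begins.
- r.hand_in(): hands the job in; it is judged then, once.
Trained networks look in a picture, given as the dict that the camera call returned (one of the last four; its "shot" number tells which), for a name from the list of things; names that differ only in an ending like _2 or _b are one class to them, and where a whole thing is asked for, a point or a joint stands for the part that bears it (a point fixed in the world has none). Each returns a list of dicts, best first, with "conf" (0 to 1); they miss things now and then, are a little off and sometimes report something else, mostly with a low value. They report only what shows in the picture. A call takes as long as a camera call. They do not tell look-alikes from the thing itself.
- r.search_frame(thing, picture): "position" ([x, y, z] in m, in the coordinates of the camera as it stood for that picture, good to about 4 mm: the middle of the surface that is visible of it).
- r.trace(thing, picture): "pixels" (480x640 bool, what is visible of it).
The state is a dict: "time_s": time; "joints": joint angles; "joint_velocities": joint speeds; "effort": joint torques, N m; "ee_pos": TCP position; "tcp_rot": TCP orientation; "ft_force": force on the tool from outside, world axes, zero at the start; "moment": the same for the moment, N m; "finger_gap": finger opening in m; "grip_force": force on a finger pad.
Only numpy, scipy, OpenCV 4.12 (cv2) and the standard library are available. Lean on these libraries where they do the work, as an engineer would, in place of code of your own. Each camera call takes 0.05 s, during which the arm holds its last target. There are 200 camera calls.

TASK

Open the small white canister that is strapped in the spill tray. First move the spray bottle that crowds its cap aside and stand it upright, well clear of the canister (a hand's width or more). Then take off the safety cap (press it down firmly, keep it pressed while you turn it counter-clockwise, lift it off) and set it down, top up, on the floor of the same tray without dropping it; do not knock or shove the flasks and the reagent bottle near by.

Things in the scene. Friction and masses are not known exactly. Their poses are not given: they have to be found in the camera images.
- cap_mid (a point): Black round ribbed safety cap on the canister's neck, 58 mm diameter, 36 mm tall, 75 g; the point is on its axis, 18 mm above its lower edge; z up through its top. Grip it from above in any direction, fingertips no lower than its edge (16 mm above the shoulder). Three lugs in its skirt sit in pockets of the neck: it neither turns nor lifts until pressed down 7.5 to 10 mm, which takes 11 to 13 N.
- cap_liner (a joint): Sprung liner inside the cap: how far (m) the cap is pressed down on the neck, 0 as it stands, 0.0105 fully down, -0.002 off the neck. Keep the cap pressed 7.5 to 10 mm and turn it counter-clockwise seen from above by 45 to 75 degrees (60 is best; stop at about 80); then, still turned, it lifts straight off, clear of the neck after 25 mm of lift.
- jug_mouth (a point): Centre of the mouth of the white plastic canister's neck, under the cap, at the height of its rim, 118 mm above the worktop; axes as the tray's. The middle of the closed cap is 1 mm above it. The canister is strapped fast in the tray: body 80 mm (x) by 130 mm (y), shoulder 85 mm above the worktop, from 28 mm on the -y side of this point to 102 mm on the +y side.
- tray: Steel spill tray fixed on the worktop, 166 mm (x) by 352 mm (y), walls 24 mm tall and 3 mm thick, floor 3 mm above the worktop; origin at the centre of its underside. The canister stands at its -y end, its round side handle reaching to y = -1 mm, 111 mm high. The floor from y = +5 mm to the wall at +173 mm is free for the cap (good: x = 0, y = +105 mm).
- spray_mid (a point): Spray bottle, 246 mm tall, 0.45 kg, loose on the worktop beside the -y end of the tray: round body of 74 mm diameter up to 134 mm, neck of 34 mm diameter above, level head on top. The point is on the body's axis, 120 mm above its underside; z up; the nozzle points along its -y axis, over the cap.
- spray_head (a point): Same bottle: middle of its head on the body's axis, 228 mm above the underside. The head is a bar along the bottle's y axis, 55 mm to the nozzle (-y) and 35 mm to the back (+y), 24 mm wide (x), from 213 to 243 mm high: pinch it here from above, fingers closing along x. The trigger hangs below the nozzle end down to 147 mm, 34 to 52 mm from the axis.
- flask_small: Bystander: small glass flask with a pale plug, 63 mm diameter, 139 mm tall, standing behind the tray; origin at the centre of its underside.
- flask_left: Bystander: small glass flask with a pale plug, 63 mm diameter, 143 mm tall, standing beyond the tray's +y end; origin at the centre of its underside.
- reagent_bottle: Bystander: small reagent bottle with screw cap, 56 mm diameter, 104 mm tall, standing behind the tray; origin at the centre of its underside.
Things that resemble listed ones, but are neither listed nor needed, are in the scene too. Leave any yellow look-alike of the part that bears cap_mid alone.

How it is judged:
By the outcome, as a careful person would: the job done as asked, in the order asked, and still so for the second after the job is handed in, with the robot touching nothing.
It also fails if it takes over 58 s, if anything falls off the work surface, if the arm or the gripper's body presses on something with over 40 N, if the wrist force passes 120 N, or if a joint passes its speed limit or range.

## Working session

There is one attempt and no reset: what is moved stays moved. The work goes in short steps, Python scripts to look and compute and a tool call to move; the robot and the scene stay as the last step left them, time stands still between calls to the robot, and variables do not carry over. Pictures are saved under pics/ and viewed, at most 10 in all, crops included, and the job is handed in when it is done.

Besides the shell and the picture viewer there is one more tool, called after "Request:" as name([rows], argument=value, ...), one row to a line, values as JSON. send_rows: Moves the arm, as the interface text tells. Its arguments: {"type":"object","properties":{"motion":{"type":"array","items":{"type":"array"}},"force":{"type":"number"}},"required":["motion"]}

```bash
mkdir -p pics; cat > h.py <<'E'
import numpy as np, cv2
from rig import r
def K(p):
    f=240/np.tan(np.radians(p["vfov"])/2)
    return np.array([[f,0,p["cx"]],[0,f,p["cy"]],[0,0,1]])
def cam2w(p,c): return (np.linalg.inv(p["view"])@np.r_[c,1])[:3]
def px2w(p,uv,z=None):
    uv=np.array(uv,float).reshape(-1,1,2)
    n=cv2.undistortPoints(uv,K(p),np.array(p["dist_coeffs"],float)).reshape(-1,2)
    ui=uv.reshape(-1,2).astype(int)
    d=p["z_map"][ui[:,1],ui[:,0]]
    c=np.c_[n[:,0]*d,-n[:,1]*d,-d,np.ones(len(d))]
    return (c@np.linalg.inv(p["view"]).T)[:,:3],d>0
def w2px(p,w):
    c=(p["view"]@np.r_[w,1])[:3]
    return cv2.projectPoints(np.array([[c[0],-c[1],-c[2]]]),np.zeros(3),np.zeros(3),K(p),np.array(p["dist_coeffs"],float))[0].ravel()
def cloud(p,mask):
    v,u=np.nonzero(mask); w,ok=px2w(p,np.c_[u,v]); return w[ok]
E
python3 - <<'E'
from h import *
np.set_printoptions(precision=3,suppress=True)
for n in("scene","top"):
    p=r.snapshot(n); cv2.imwrite(f"pics/{n}0.png",p["image"])
    print(n,"cam at",np.linalg.inv(p["view"])[:3,3])
    for t in["cap_mid","jug_mouth","tray","spray_mid","spray_head","flask_small","flask_left","reagent_bottle"]:
        for d in r.search_frame(t,p)[:3]:
            w=cam2w(p,d["position"]); print(t,round(d["conf"],2),w,w2px(p,w).round())
print(r.observe())
E
```

```text
scene cam at [0.147 0.469 0.808]
cap_mid 0.79 [ 0.364 -0.054  0.035] [432. 303.]
jug_mouth 0.9 [ 0.502 -0.008  0.076] [371. 263.]
jug_mouth 0.31 [0.506 0.084 0.005] [336. 305.]
tray 0.68 [0.502 0.081 0.005] [338. 306.]
spray_mid 0.93 [ 0.52  -0.142  0.164] [413. 199.]
flask_small 0.97 [0.64  0.102 0.052] [289. 259.]
flask_left 0.79 [0.522 0.304 0.053] [245. 352.]
reagent_bottle 0.6 [0.636 0.005 0.064] [323. 235.]
top cam at [0.403 0.065 1.152]
cap_mid 0.91 [ 0.515 -0.078  0.136] [400. 262.]
cap_mid 0.88 [ 0.37  -0.069  0.034] [392. 335.]
jug_mouth 0.63 [ 0.513 -0.019  0.083] [368. 266.]
tray 0.66 [0.51  0.074 0.002] [324. 272.]
spray_mid 0.73 [ 0.522 -0.14   0.226] [440. 252.]
spray_head 0.66 [ 0.523 -0.138  0.223] [439. 251.]
flask_small 0.63 [0.641 0.091 0.049] [315. 211.]
flask_left 0.96 [0.522 0.289 0.046] [224. 267.]
{'time_s': 0.9, 'joints': array([ 1.118,  0.411, -0.013,  1.596,  0.006,  1.134, -0.082]), 'joint_velocities': array([-0.   , -0.002,  0.001,  0.001, -0.   , -0.002,  0.001]), 'effort': array([ -0.   , -60.04 ,   0.681, -29.974,   0.014,   0.002,   0.   ]), 'ee_pos': array([ 0.235, -0.579,  0.196]), 'tcp_rot': array([-0.   ,  0.982,  0.191,  0.   ]), 'ft_force': array([ 0.183,  0.033, -0.569]), 'moment': array([ 0.049, -0.029,  0.007]), 'grip_force': 0.0, 'finger_gap': 0.08545993209806238}
```

View pics/scene0.png

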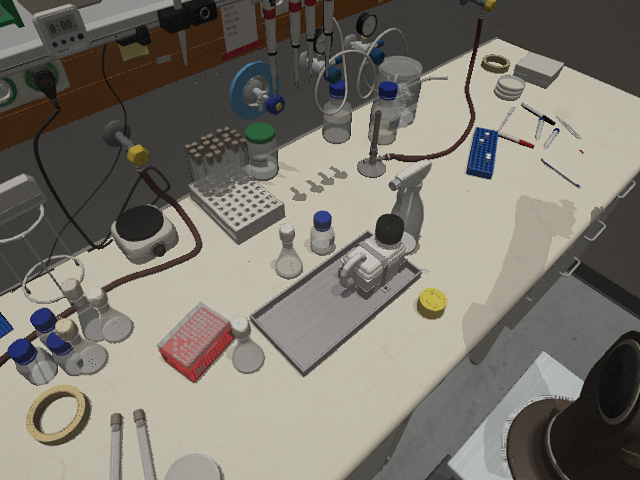

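View pics/top0.png

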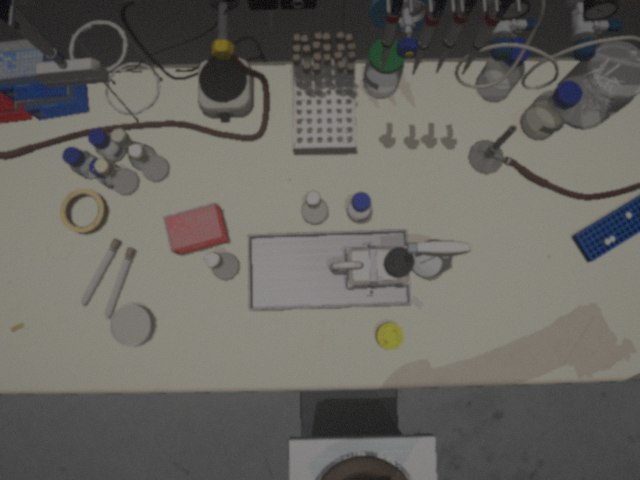

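In the top picture the candidates for the cap are the black round one at (399,262), on the canister, and the yellow one at (389,335), on the bench: black is the right one. The spray head is the light bar at (412–470, 247), and the flasks, at (314,205) and (220,263), and the reagent bottle at (360,206) stand clear. In the scene view the cap is at (389,229) and the spray bottle at (410,200).

```bash
python3 - <<'E'
from h import *
np.set_printoptions(precision=4,suppress=True)
v,u=np.mgrid[0:480,0:640]
full=np.ones((480,640),bool)
for n in("top","scene"):
    p=r.snapshot(n); W=cloud(p,full)
    b=W[(W[:,0]>.42)&(W[:,0]<.60)&(W[:,1]>-.28)&(W[:,1]<.33)]
    h=b[(b[:,2]>.205)&(b[:,2]<.27)]
    rect=cv2.minAreaRect(h[:,:2].astype(np.float32)); print(n,"head",len(h),rect,h[:,2].min(),np.median(h[:,2]),h[:,2].max(),h[:,:2].min(0),h[:,:2].max(0),"PC",np.linalg.svd(h[:,:2]-h[:,:2].mean(0),full_matrices=False)[2][0])
    c=b[(b[:,2]>.127)&(b[:,2]<.147)&(b[:,1]>-.125)&(b[:,1]<-.03)]
    print("cap top",len(c),c.min(0),c.max(0),c.mean(0),np.median(c[:,2]), cv2.minEnclosingCircle(c[:,:2].astype(np.float32)))
    s=b[(b[:,2]>.05)&(b[:,2]<.134)&(b[:,1]<-.115)]
    print("spray body",len(s),s.min(0),s.max(0))
    for zl,zh,nm in((.015,.035,"traywall"),(.001,.010,"floor")):
        t=W[(W[:,0]>.38)&(W[:,0]<.62)&(W[:,1]>-.15)&(W[:,1]<.27)&(W[:,2]>zl)&(W[:,2]<zh)&~((W[:,0]<.405)&(W[:,1]<0))]
        print(nm,len(t),cv2.minAreaRect(t[:,:2].astype(np.float32)),t[:,:2].min(0),t[:,:2].max(0))
    near=W[(W[:,2]>.04)&(W[:,2]<.4)&(W[:,0]>.3)&(W[:,0]<.75)&(W[:,1]>-.5)&(W[:,1]<.36)]
    g=np.zeros((18,35),int)
    H=np.histogram2d(near[:,0],near[:,1],bins=[np.arange(.3,.76,.03),np.arange(-.5,.37,.04)])[0].astype(int)
    print(H)
    if n=="top": cv2.imwrite("pics/topcrop.png",cv2.resize(p["image"][200:360,330:530],None,fx=4,fy=4)[:600])
E
```

```text
top head 858 ((0.5306800603866577, -0.1371375322341919), (0.11468995362520218, 0.02811981923878193), 86.01212310791016) 0.20753323719280625 0.2411961220702018 0.24962246096364638 [ 0.5158 -0.1942] [ 0.5446 -0.0799] PC [-0.0239 -0.9997]
cap top 651 [ 0.4889 -0.1247  0.1272] [ 0.5453 -0.0498  0.1418] [ 0.5167 -0.078   0.1359] 0.13596184058925886 ((0.5206501483917236, -0.08722041547298431), 0.03834828734397888)
spray body 349 [ 0.4927 -0.1876  0.0517] [ 0.5647 -0.1185  0.1338]
traywall 1151 ((0.5259191989898682, 0.060614243149757385), (0.1888713538646698, 0.41879168152809143), 0.8127816319465637) [ 0.4291 -0.1493] [0.6199 0.27  ]
floor 8194 ((0.49993741512298584, 0.05996587872505188), (0.4200257360935211, 0.23994064331054688), 89.96897888183594) [ 0.38 -0.15] [0.62 0.27]
[[  0   0   0   0   0   0   0   0   0   0   0   0   0   0   0   0   0   0
    0   0   0]
 [  0   0   0   0   0   0   0   0   0   0   0   0   0   0   0   0   0   0
    0   0   0]
 [  0   0   0   0   0   0   0   0   0   0   3   4   0   0   0   0   0   0
    0   0   0]
 [  0   0   0   0   0   0   0   0   0   0   0   0   0 
[... 2433 characters left out ...]
0   0   0   0   0  36 460 795 370 364 182 280  60   0   0   0
    0 339 417]
 [  0   0   0   0   0   0   0   0  16  43  47  84  79  38   0   0   0   0
    0  13  10]
 [  0   0   0   0   0   0   0   0   0   0   0   0   0   0   0   0   0   0
    0  52 340]
 [  0   0   0   0   0   0   0   0   0   0   0   4  91   0   0   0   0   0
    0  25 281]
 [  0   0   0   0   0   0   0   0   0   0   0  20 436  37 264 310   0   0
    0   0 239]
 [  0   0   0   0   0   0   0   0   0   0   0   1  65   1  11  23   0   0
    0   0   8]
 [  0   0   0   0   0   0   0   0   0   0   0   0   0   0   0   0   0   0
    0   0   0]
 [  0   0   0  11   1   0   0   0   0   0   0   0   0   0   0   0   0   0
    0   0   0]]
```

View pics/topcrop.png

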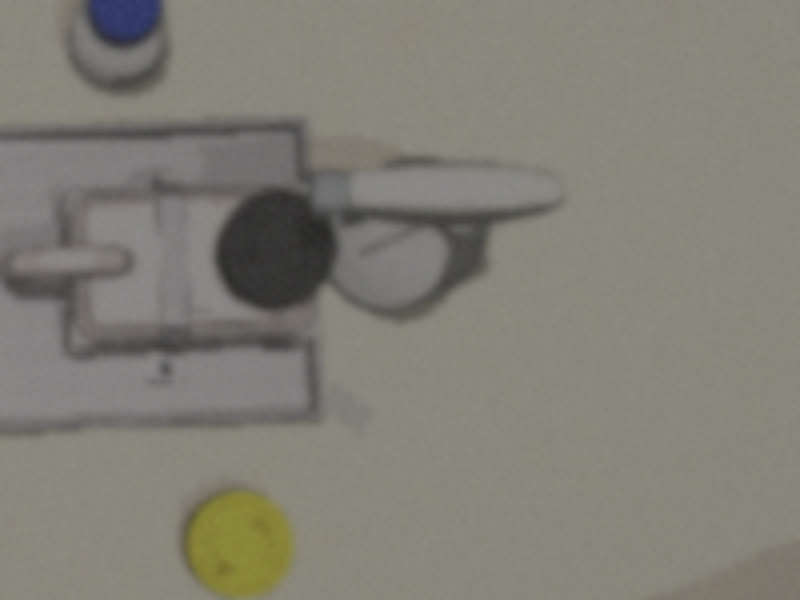

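Crop: the black cap centre is at about (275,248) in the crop. The spray head bar lies along the image x axis, its nozzle (grey) at the left next to the cap; the yellow cap is apart at (238,543). Next I fit the bottle axis and the tray frame.

```bash
python3 - <<'E'
from h import *
from scipy.optimize import least_squares
np.set_printoptions(precision=4,suppress=True)
full=np.ones((480,640),bool)
P={n:r.snapshot(n) for n in("top","scene")}
for n,p in P.items():
    W=cloud(p,full)
    s=W[(W[:,0]>.46)&(W[:,0]<.6)&(W[:,1]>-.25)&(W[:,1]<-.115)&(W[:,2]>.04)&(W[:,2]<.125)]
    f=least_squares(lambda a:np.hypot(s[:,0]-a[0],s[:,1]-a[1])-.037,[.53,-.15],loss="soft_l1",f_scale=.003); print(n,"body",f.x,len(s),np.median(np.abs(f.fun)))
    c=W[(W[:,0]>.45)&(W[:,0]<.58)&(W[:,1]>-.12)&(W[:,1]<-.03)&(W[:,2]>.133)&(W[:,2]<.14)]
    print("cap",np.median(c,0),(np.percentile(c,2,0)+np.percentile(c,98,0))/2)
    h=W[(W[:,0]>.5)&(W[:,0]<.56)&(W[:,1]>-.22)&(W[:,1]<-.07)&(W[:,2]>.235)&(W[:,2]<.25)]
    for a in np.arange(-.2,-.07,.015):
        k=h[(h[:,1]>a)&(h[:,1]<a+.015)]
        if len(k)>5: print(round(a+.0075,3),len(k),k[:,0].min(),k[:,0].max(),np.median(k[:,2]))
    # tray outline from the mask
    m=r.trace("tray",p)
    if m:
        m=m[0]["pixels"]; t=cloud(p,m); t=t[t[:,2]<.03]; q=np.percentile(t,[.5,99.5],axis=0); print("tray mask",q[:,:2],cv2.minAreaRect(t[:,:2].astype(np.float32)))
    for a in np.arange(0.02,.26,.04): # walls x at z>.012
        k=W[(abs(W[:,1]-a)<.02)&(W[:,2]>.010)&(W[:,2]<.027)&(W[:,0]>.4)&(W[:,0]<.61)]
        lo=k[k[:,0]<.47];hi=k[k[:,0]>.55]
        print(round(a,2),np.median(lo[:,0]) if len(lo) else 0,np.median(hi[:,0]) if len(hi) else 0)
    k=W[(W[:,2]>.012)&(W[:,2]<.027)&(W[:,0]>.45)&(W[:,0]<.56)&(W[:,1]>.2)&(W[:,1]<.265)]; print("end +y",np.median(k[:,1]),len(k))
E
```

```text
top body [ 0.5312 -0.1563] 309 0.0012308739207308947
cap [ 0.5172 -0.0781  0.1361] [ 0.517  -0.0786  0.1363]
-0.192 17 0.5225639593773176 0.5356250577089482 0.2363146453202134
-0.178 76 0.5193941853740711 0.5394492316153704 0.23884262526845124
-0.162 97 0.5182425155860353 0.5394800427156333 0.2419451011543443
-0.147 105 0.5180271383661654 0.5418373424933836 0.24453016981053022
-0.132 113 0.5182975383925481 0.539669578332208 0.24518336329399537
-0.117 98 0.5186293310692642 0.5402045786658813 0.24441939162896426
-0.102 94 0.5205901488832084 0.5390723743836562 0.24258664812033903
-0.087 73 0.5210774507174888 0.5379616339821242 0.2376197606943138
tray mask [[ 0.432  -0.1108]
 [ 0.5996  0.2394]] ((0.518372654914856, 0.06637975573539734), (0.17523293197155, 0.3602377772331238), 0.8344032764434814)
0.02 0.4351608328054784 0.5965549079833286
0.06 0.43410224023951594 0.5954357201441446
0.1 0.43330789870227515 0.595886613570139
0.14 0.43192611035854794 0.5947876778946881
0.18 0.43235147462397694 0.5940958694137815
0.22 0.43353403948311214 0.5926499957764272
end +y 0.23758953627274199 119
scene
[... 453 characters left out ...]
199649821284993 0.5429401754699439 0.2445832694642961
-0.102 67 0.5213672225365666 0.5411558950798159 0.24356460832242555
-0.087 61 0.523254725176284 0.5400273858000024 0.2386530312459102
-0.072 12 0.5252070935338485 0.5391052184304366 0.23694263330897736
tray mask [[ 0.432  -0.1098]
 [ 0.6025  0.2428]] ((0.524779736995697, 0.054729998111724854), (0.18742138147354126, 0.3773829936981201), 1.191139578819275)
0.02 0.4353645689563453 0.5983029543594712
0.06 0.4346879224629805 0.5980109575586285
0.1 0.43413812050936573 0.5972159824760701
0.14 0.4337216123256864 0.5970338713998395
0.18 0.4329518556404123 0.5962338006931774
0.22 0.43346111843928115 0.5956234655894384
end +y 0.24123323415268322 193
```

Request:
send_rows([
  [[0.05,0.05,0.35],0.03,1],
  [[0.2,0.3,0.75],0.06,1],
  [[0.45,0.6,0.85],0.09,1],
  [[0.7,0.9,0.85],0.12,1],
  [[0.95,1,0.85],0.15,1],
  [[0.98,1,0.85],0.189,1],
], force=60)

```text
time_s: 1.95
ee_pos: [0.3851, -0.4263, 0.3237]
tcp_rot: [0.0, 0.724, 0.69, 0.001]
ft_force: [-1.1, -0.5, -0.6]
finger_gap: 0.0856
grip_force: 0.0
```

Request:
send_rows([
  [[0.3,0.35,0],0,1],
  [[0.6,0.7,0],0,1],
  [[0.85,0.95,0],0,1],
  [[0.98,1,0],0,1],
  [[0.98,1,0],0,1],
])

```text
time_s: 2.58
ee_pos: [0.5301, -0.2773, 0.3229]
tcp_rot: [-0.0, 0.727, 0.687, 0.0]
ft_force: [0.0, -0.8, 0.6]
finger_gap: 0.085
grip_force: 0.0
```

Request:
send_rows([
  [[0,0.3,0],0,1],
  [[0,0.6,0],0,1],
  [[0,0.8,0],0,1],
  [[0,0.86,0],0,1],
  [[0,0.86,0],0,1],
])

```text
time_s: 3.2
ee_pos: [0.5283, -0.1516, 0.3234]
tcp_rot: [0.0, 0.729, 0.685, -0.0]
ft_force: [0.0, -0.9, -0.2]
finger_gap: 0.0857
grip_force: 0.0
```

Request:
send_rows([
  [[0.01,0.01,-0.25],0.01,1],
  [[0.01,0.01,-0.45],0.01,1],
  [[0.01,0.01,-0.6],0.01,1],
  [[0.01,0.01,-0.73],0.01,1],
  [[0.01,0.01,-0.73],0.01,1],
  [[0.01,0.01,-0.73],0.01,-1],
  [[0.01,0.01,-0.73],0.01,-1],
  [[0.01,0.01,-0.73],0.01,-1],
  [[0.01,0.01,-0.73],0.01,-1],
  [[0.01,0.01,-0.73],0.01,-1],
])

```text
time_s: 4.45
ee_pos: [0.5301, -0.1488, 0.2139]
tcp_rot: [0.0, 0.706, 0.708, 0.0]
ft_force: [-0.2, -0.1, 0.1]
finger_gap: 0.0
grip_force: 0.0
```

```bash
python3 - <<'E'
from h import *
p=r.snapshot("scene"); cv2.imwrite("pics/a.png",cv2.resize(p["image"][100:290,310:510],None,fx=3,fy=3))
o=r.observe(); print(o["ee_pos"],o["finger_gap"],o["grip_force"],o["ft_force"])
q=w2px(p,o["ee_pos"]); print(q,(q-[310,100])*3)
E
```

```text
[ 0.53009599 -0.14878237  0.21386641] 0.00022080223517616213 0.0 [-0.24207182  0.4728804   0.57209034]
[414.83563186 177.09682238] [314.50689557 231.29046714]
```

View pics/a.png

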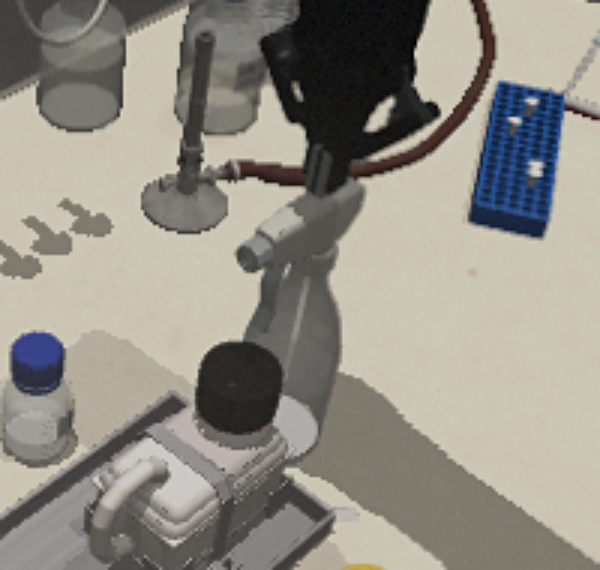

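The crop shows the fingers shut at (320,180), with the head bar from (255,250) to (355,195) in front of or below them, so the fingers missed the head. I measure where the head is now.

```bash
python3 - <<'E'
from h import *
np.set_printoptions(precision=4,suppress=True)
p=r.snapshot("scene"); W=cloud(p,np.ones((480,640),bool))
h=W[(W[:,0]>.46)&(W[:,0]<.6)&(W[:,1]>-.24)&(W[:,1]<-.05)&(W[:,2]>.2)&(W[:,2]<.35)]
for a in np.arange(-.24,-.05,.015):
    k=h[(h[:,1]>a)&(h[:,1]<a+.015)]
    if len(k)>5: print(round(a+.0075,3),len(k),k[:,0].min(),k[:,0].max(),k[:,2].min(),np.median(k[:,2]),k[:,2].max())
for v in range(145,185,3):
    w,_=px2w(p,[[416,v]]); print(v,w[0],p["image"][v,416])
E
```

```text
-0.187 30 0.521408308416324 0.5357153102448862 0.2148678549404356 0.23474084795320393 0.2393273427533621
-0.172 53 0.518548996436088 0.5309423308332321 0.21018809460143495 0.23380728953799612 0.24281369039565182
-0.157 197 0.4702220418187636 0.5906926184630873 0.20010126054241284 0.28266891475554823 0.3496913215424373
-0.142 1088 0.4697425821904516 0.5937536375305057 0.20032613927507648 0.31311553572704887 0.3498402380605372
-0.127 423 0.47141026030235894 0.588165336235026 0.21104685897602737 0.3223003298606037 0.34994757190693226
-0.112 127 0.5190546717971998 0.541350222399857 0.20017876214165753 0.23696637839178092 0.24709980948447086
-0.097 104 0.5204084518593698 0.5395621743190636 0.21839951049893147 0.23903578520359842 0.24640073717389266
-0.082 102 0.5220254504352498 0.5421120226249954 0.22031848717586566 0.23358115266253104 0.24048395825463176
145 [ 0.5353 -0.1365  0.297 ] [21 26 24]
148 [ 0.5367 -0.1409  0.287 ] [60 62 62]
151 [ 0.5344 -0.1395  0.2819] [27 27 28]
154 [ 0.5324 -0.1386  0.2763] [35 37 37]
157 [ 0.5313 -0.1391  0.2695] [51 50 51]
160 [ 0.5301 -0.1394  0.2627] [61 61 60]
163 [ 0.5275 -0.1377  0.2577] [58 60 58]
166 [ 0.5299 -0.1438  0.2455] [84 89 90]
169 [ 0.525  -0.1383  0.2439] [ 96 102 103]
172 [ 0.5201 -0.1329  0.2423] [81 87 89]
175 [ 0.5198 -0.1348  0.2338] [75 81 82]
178 [ 0.5196 -0.1369  0.225 ] [75 81 82]
181 [ 0.5182 -0.137   0.2179] [74 80 81]
184 [ 0.5221 -0.146   0.2021] [70 75 76]
```

Request:
send_rows([
  [[0,0,0],0,1],
  [[0,0,0],0,1],
  [[0,0,0],0,1],
  [[0,0,0],0,1],
])

```text
time_s: 5.05
ee_pos: [0.5301, -0.1488, 0.2138]
tcp_rot: [0.0, 0.706, 0.708, 0.0]
ft_force: [0.5, -0.1, 0.4]
finger_gap: 0.0727
grip_force: 0.0
```

```bash
python3 - <<'E'
from h import *
o=r.observe(); print(o["ee_pos"],o["finger_gap"],o["grip_force"],o["ft_force"])
ims=[]
for n in("scene","top"):
    p=r.snapshot(n); q=w2px(p,o["ee_pos"]).astype(int); print(q)
    im=p["image"].copy(); cv2.circle(im,tuple(int(x) for x in q),2,(0,0,255),1)
    ims.append(cv2.resize(im[q[1]-70:q[1]+70,q[0]-65:q[0]+65],None,fx=3,fy=3))
cv2.imwrite("pics/b.png",np.hstack(ims))
E
```

```text
[ 0.53011378 -0.14879504  0.21381726] 0.07269561715568544 0.0 [ 0.51759207 -0.14876979  0.4298376 ]
[414 177]
[443 248]
```

View pics/b.png

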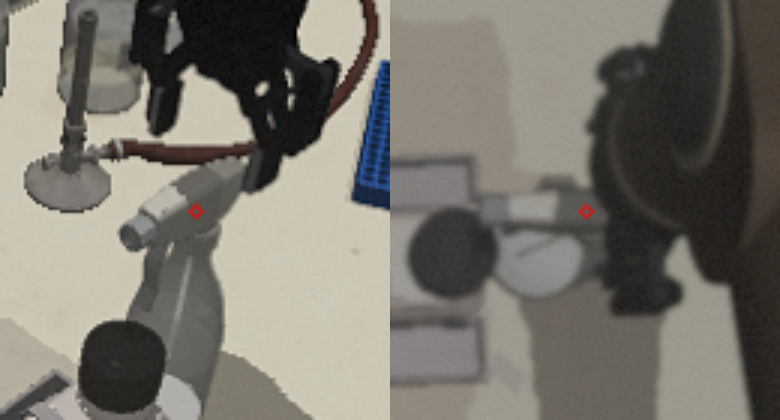

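Left, the scene view has the TCP mark at (196,211), but the open fingertips at (160,130) and (262,185), so they sit about 18 px above the mark. On the right, in the top view, the fingers are right of the mark. I measure the fingertips in depth.

```bash
python3 - <<'E'
from h import *
np.set_printoptions(precision=4,suppress=True)
for n in("scene","top"):
    p=r.snapshot(n); v,u=np.nonzero((p["image"].max(2)<75)); w,ok=px2w(p,np.c_[u,v])
    w=w[ok]; w=w[(w[:,0]>.42)&(w[:,0]<.64)&(w[:,1]>-.26)&(w[:,1]<-.09)&(w[:,2]>.2)&(w[:,2]<.4)]
    for nm,k in(("L x<",w[w[:,0]<.52]),("R x>",w[w[:,0]>.54])):
        for z in np.arange(.20,.33,.01):
            s=k[(k[:,2]>=z)&(k[:,2]<z+.01)]
            if len(s)>3: print(n,nm,round(z,2),len(s),np.percentile(s[:,:2],5,axis=0),np.percentile(s[:,:2],95,axis=0))
E
```

```text
scene L x< 0.26 9 [ 0.4832 -0.1433] [ 0.4895 -0.1369]
scene L x< 0.27 38 [ 0.4774 -0.1527] [ 0.4881 -0.1373]
scene L x< 0.28 43 [ 0.477  -0.1534] [ 0.4881 -0.1374]
scene L x< 0.29 37 [ 0.4771 -0.1484] [ 0.4896 -0.1365]
scene L x< 0.3 36 [ 0.4696 -0.1461] [ 0.4874 -0.1339]
scene L x< 0.31 143 [ 0.4586 -0.156 ] [ 0.4924 -0.1337]
scene L x< 0.32 164 [ 0.46   -0.1601] [ 0.503  -0.1299]
scene R x> 0.26 18 [ 0.5746 -0.1547] [ 0.5784 -0.1374]
scene R x> 0.27 40 [ 0.574  -0.1548] [ 0.5866 -0.1369]
scene R x> 0.28 38 [ 0.5735 -0.1525] [ 0.5876 -0.1363]
scene R x> 0.29 45 [ 0.5729 -0.1524] [ 0.5848 -0.1371]
scene R x> 0.3 37 [ 0.5732 -0.1517] [ 0.5955 -0.1347]
scene R x> 0.31 105 [ 0.5726 -0.1552] [ 0.6017 -0.1341]
scene R x> 0.32 72 [ 0.5426 -0.1556] [ 0.6022 -0.1303]
top L x< 0.21 14 [ 0.516  -0.1622] [ 0.5173 -0.1386]
top L x< 0.22 19 [ 0.5173 -0.1543] [ 0.5186 -0.123 ]
top L x< 0.23 17 [ 0.5177 -0.1518] [ 0.5188 -0.1261]
top L x< 0.27 10 [ 0.4761 -0.1421] [ 0.4867 -0.1383]
top L x< 0.28 9 [ 0.4754 -0.142 ] [ 0.4858 -0.1377]
top L x< 0.29 6 [ 0.4739 -0.1428] [ 0.4865 -0.1372]
top L x< 0.3 20 [ 0.4724 -0.1519] [ 0.4862 -0.1363]
top L x< 0.31 75 [ 0.4568 -0.1563] [ 0.4853 -0.1368]
top L x< 0.32 88 [ 0.4579 -0.1546] [ 0.4987 -0.1321]
top R x> 0.28 4 [ 0.5732 -0.1404] [ 0.5752 -0.1375]
top R x> 0.31 58 [ 0.5785 -0.1506] [ 0.5929 -0.1371]
top R x> 0.32 30 [ 0.5672 -0.1401] [ 0.5981 -0.1322]
```

The open tips stand at z≈0.263, so shut they would be at about 0.250, while the report says 0.214. Reported z is thus about 36 mm low (x and y agree), which explains the miss above the head's top at 0.245. I'll correct for it by going 31 mm lower.

Request:
send_rows([
  [[0,0,-0.1],0,1],
  [[0,0,-0.21],0,1],
  [[0,0,-0.21],0,1],
  [[0,0,-0.21],0,-1],
  [[0,0,-0.21],0,-1],
  [[0,0,-0.21],0,-1],
  [[0,0,-0.21],0,-1],
  [[0,0,-0.21],0,-1],
])

```text
time_s: 6.25
ee_pos: [0.5303, -0.1489, 0.1828]
tcp_rot: [0.0, 0.706, 0.708, 0.0]
ft_force: [-1.5, -0.8, 4.8]
finger_gap: 0.0232
grip_force: 60.0
```

Request:
send_rows([
  [[0,0,0.08],0,-1],
  [[0,0,0.2],0,-1],
  [[0,-0.1,0.2],0,-1],
  [[0,-0.25,0.2],0,-1],
  [[0,-0.45,0.2],0,-1],
  [[0,-0.65,0.2],0,-1],
  [[0,-0.85,0.2],0,-1],
  [[0,-0.97,0.2],0,-1],
  [[0,-1,0.2],0,-1],
  [[0,-1,0.2],0,-1],
])

```text
time_s: 7.5
ee_pos: [0.5302, -0.298, 0.2121]
tcp_rot: [-0.0, 0.706, 0.708, 0.0]
ft_force: [0.8, 0.1, -4.5]
finger_gap: 0.0226
grip_force: 59.3
```

Request:
send_rows([
  [[0,-0.1,0],0,-1],
  [[0,-0.25,0],0,-1],
  [[0,-0.36,0],0,-1],
  [[0,-0.4,0],0,-1],
  [[0,-0.4,0],0,-1],
  [[0,-0.4,-0.08],0,-1],
  [[0,-0.4,-0.14],0,-1],
  [[0,-0.4,-0.17],0,-1],
  [[0,-0.4,-0.19],0,-1],
  [[0,-0.4,-0.19],0,-1],
])

```text
time_s: 8.75
ee_pos: [0.5301, -0.3587, 0.1837]
tcp_rot: [-0.0, 0.706, 0.708, 0.0]
ft_force: [-0.1, -0.0, -4.9]
finger_gap: 0.0229
grip_force: 59.2
```

Request:
send_rows([
  [[0,0,-0.007],0,-1],
  [[0,0,-0.007],0,-1],
  [[0,0,-0.014],0,-1],
  [[0,0,-0.014],0,-1],
])

```text
time_s: 9.25
ee_pos: [0.5305, -0.359, 0.1829]
tcp_rot: [0.001, 0.706, 0.708, 0.0]
ft_force: [-2.1, 1.4, 5.6]
finger_gap: 0.0232
grip_force: 60.5
```

Request:
send_rows([
  [[0,0,0],0,1],
  [[0,0,0],0,1],
  [[0,0,0],0,1],
  [[0,0,0],0,1],
  [[0,0,0.2],0,1],
  [[0,0,0.5],0,1],
  [[0,0,0.85],0,1],
  [[0,0,0.85],0,1],
])

```text
time_s: 10.25
ee_pos: [0.5321, -0.3596, 0.3142]
tcp_rot: [0.004, 0.706, 0.708, 0.001]
ft_force: [-0.1, -0.5, -1.0]
finger_gap: 0.0855
grip_force: 0.0
```

Request:
send_rows([
  [[0,0.3,0],0,1],
  [[0,0.65,0],0,1],
  [[0,0.9,0],0,1],
  [[-0.05,1,0],0,1],
  [[-0.08,1,0],0,1],
])

```text
time_s: 10.88
ee_pos: [0.5175, -0.2087, 0.309]
tcp_rot: [0.0, 0.706, 0.708, -0.0]
ft_force: [-0.2, -0.7, 0.9]
finger_gap: 0.0854
grip_force: 0.0
```

Request:
send_rows([
  [[0,0.3,-0.1],0,1],
  [[0,0.6,-0.3],0,1],
  [[0,0.8,-0.5],0,1],
  [[0,0.88,-0.7],0,1],
  [[0,0.88,-0.8],0,1],
  [[0,0.88,-0.8],0,1],
])

```text
time_s: 11.62
ee_pos: [0.5176, -0.0789, 0.1883]
tcp_rot: [-0.001, 0.707, 0.707, -0.001]
ft_force: [0.2, 0.2, 0.4]
finger_gap: 0.0853
grip_force: 0.0
```

```bash
python3 - <<'E'
from h import *
np.set_printoptions(precision=4,suppress=True)
o=r.observe(); print(o["ee_pos"],o["joints"],o["finger_gap"],o["ft_force"])
p=r.snapshot("scene"); v,u=np.nonzero((p["image"].max(2)<75)); w,ok=px2w(p,np.c_[u,v])
w=w[ok]; w=w[(w[:,0]>.42)&(w[:,0]<.62)&(w[:,1]>-.15)&(w[:,1]<-.03)&(w[:,2]>.145)&(w[:,2]<.4)]
for nm,k in(("L x<",w[w[:,0]<.495]),("R x>",w[w[:,0]>.54])):
    print("lowest",np.sort(k[:,2])[:8])
    for z in np.arange(.15,.25,.01):
        s=k[(k[:,2]>=z)&(k[:,2]<z+.01)]
        if len(s)>3: print(nm,round(z,2),len(s),np.percentile(s[:,:2],5,axis=0),np.percentile(s[:,:2],95,axis=0))
W=cloud(p,np.ones((480,640),bool))
c=W[(W[:,0]>.45)&(W[:,0]<.58)&(W[:,1]>-.12)&(W[:,1]<-.03)&(W[:,2]>.133)&(W[:,2]<.14)]
print("cap",np.median(c,0),(np.percentile(c,2,0)+np.percentile(c,98,0))/2,len(c))
s=W[(W[:,0]>.46)&(W[:,0]<.6)&(W[:,1]>-.44)&(W[:,1]<-.28)]
print("spray top z",np.percentile(s[:,2],99.5)); b=s[(s[:,2]>.05)&(s[:,2]<.12)]; print(b.min(0),b.max(0))
cv2.imwrite("pics/c.png",cv2.resize(p["image"][60:290,310:560],None,fx=3,fy=3)[:600])
E
```

```text
[ 0.5176 -0.0789  0.1883] [ 0.478   0.2925 -0.511   1.8221  0.1617  1.0701 -0.0937] 0.08531111180233161 [0.2269 0.2298 0.3906]
lowest [0.2383 0.2403 0.2426 0.2429 0.2433 0.2433 0.2436 0.2441]
L x< 0.24 26 [ 0.4642 -0.0768] [ 0.4763 -0.0665]
lowest [0.2374 0.2377 0.2381 0.2391 0.2393 0.2396 0.2397 0.2398]
R x> 0.23 10 [ 0.5627 -0.0862] [ 0.5663 -0.0688]
R x> 0.24 33 [ 0.5622 -0.086 ] [ 0.5705 -0.067 ]
cap [ 0.5178 -0.0749  0.1364] [ 0.5186 -0.0751  0.1364] 447
spray top z 0.2466036468724361
[ 0.4951 -0.3792  0.05  ] [ 0.567  -0.323   0.1199]
```

View pics/c.png

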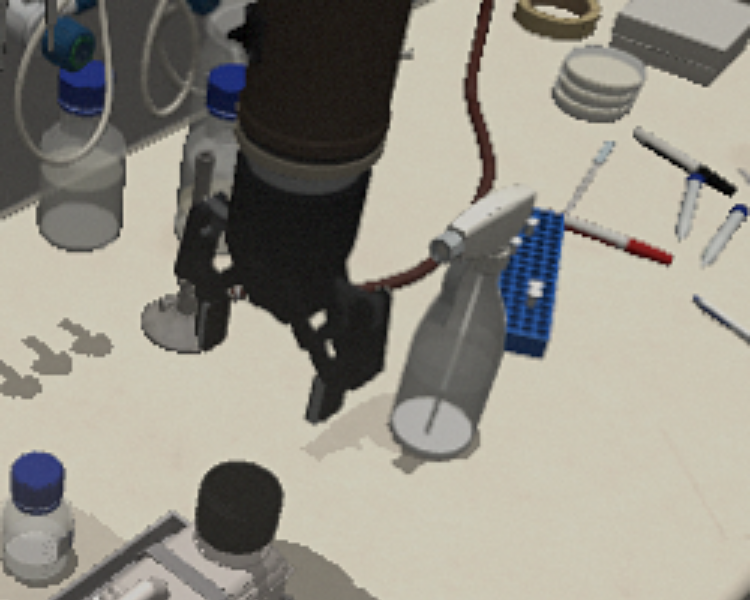

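The spray bottle stands upright at (450,330) in the crop, clear of the canister; the black cap at (240,505) is now free. The tip offset is confirmed: open +0.050, shut +0.037. Now I grip the cap.

Request:
send_rows([
  [[0,0.015,-0.25],0,1],
  [[0,0.015,-0.5],0,1],
  [[0,0.015,-0.7],0,1],
  [[0,0.015,-0.81],0,1],
  [[0,0.015,-0.81],0,1],
  [[0,0.015,-0.81],0,-1],
  [[0,0.015,-0.81],0,-1],
  [[0,0.015,-0.81],0,-1],
  [[0,0.015,-0.81],0,-1],
], force=80)

```text
time_s: 12.8
ee_pos: [0.5182, -0.0749, 0.0689]
tcp_rot: [0.001, 0.707, 0.708, -0.0]
ft_force: [-3.8, 0.3, 6.7]
finger_gap: 0.0563
grip_force: 83.5
```

Request:
send_rows([
  [[0,0,0],0,-1],
  [[0,0,0],0,-1],
])

```text
time_s: 13.05
ee_pos: [0.5182, -0.0749, 0.0689]
tcp_rot: [0.001, 0.707, 0.708, -0.0]
ft_force: [-3.6, -0.9, 6.5]
finger_gap: 0.0568
grip_force: 83.5
```

Request:
send_rows([
  [[0,0,-0.02],0,-1],
  [[0,0,-0.02],0,-1],
  [[0,0,-0.02],0,-1],
])

```text
time_s: 13.42
ee_pos: [0.5183, -0.0749, 0.0658]
tcp_rot: [0.001, 0.707, 0.708, -0.0]
ft_force: [-2.4, -0.3, 6.5]
finger_gap: 0.0567
grip_force: 83.9
```

```bash
python3 - <<'E'
from h import *
np.set_printoptions(precision=4,suppress=True)
for i in range(2):
    p=r.snapshot("scene"); o=r.observe(); print(o["ee_pos"],o["ft_force"],o["moment"])
W=cloud(p,np.ones((480,640),bool))
c=W[(W[:,0]>.49)&(W[:,0]<.545)&(W[:,1]>-.10)&(W[:,1]<-.048)&(W[:,2]>.115)&(W[:,2]<.145)]
print(len(c),np.histogram(c[:,2],np.arange(.115,.146,.002)))
E
```

```text
[ 0.5182 -0.0749  0.0658] [-2.9263 -0.2831  5.784 ] [-0.1312  0.7133 -0.0036]
[ 0.5182 -0.0749  0.0658] [-2.1676 -0.5639  6.4555] [-0.1292  0.7241  0.0113]
423 (array([ 15,  10,  18,  11,  13,  13,  16,  68, 183,  70,   2,   1,   1,
         1,   1]), array([0.115, 0.117, 0.119, 0.121, 0.123, 0.125, 0.127, 0.129, 0.131,
       0.133, 0.135, 0.137, 0.139, 0.141, 0.143, 0.145]))
```

Request:
send_rows([
  [[0,0,-0.015],0,-1],
  [[0,0,-0.029],0,-1],
  [[0,0,-0.029],0,-1],
  [[0,0,-0.029],0,-1],
])

```text
time_s: 14.02
ee_pos: [0.5183, -0.0749, 0.0618]
tcp_rot: [0.001, 0.707, 0.708, -0.0]
ft_force: [-4.3, -1.3, 9.2]
finger_gap: 0.0565
grip_force: 84.2
```

```bash
cat > m.py <<'E'
from h import *
np.set_printoptions(precision=4,suppress=True)
for i in range(2):
    p=r.snapshot("scene"); o=r.observe(); print(o["ee_pos"],o["ft_force"],o["moment"],o["finger_gap"])
W=cloud(p,np.ones((480,640),bool))
c=W[(W[:,0]>.495)&(W[:,0]<.54)&(W[:,1]>-.095)&(W[:,1]<-.055)&(W[:,2]>.12)&(W[:,2]<.145)]
print(len(c),np.median(c[:,2]),np.histogram(c[:,2],np.arange(.119,.146,.002))[0])
E
python3 m.py
```

```text
[ 0.5183 -0.0749  0.0618] [-4.9789 -0.9526  9.227 ] [-0.0909  1.0583  0.041 ] 0.056373092402053813
[ 0.5183 -0.0749  0.0618] [-4.0365  0.2025  9.6515] [-0.084   1.071   0.0558] 0.056800060787885236
244 0.12788352382978985 [  3   2   5  41 141  51   1   0   0   0   0   0   0]
```

Request:
send_rows([
  [[0,0,-0.01],0,-1],
  [[0,0,-0.01],0,-1],
  [[0,0,-0.01],0,-1],
])

```text
time_s: 14.5
ee_pos: [0.5183, -0.0749, 0.0605]
tcp_rot: [0.001, 0.707, 0.708, -0.0]
ft_force: [-4.2, -0.3, 11.5]
finger_gap: 0.0566
grip_force: 84.4
```

Request:
send_rows([
  [[0,0,-0.01],0,-1],
  [[0,0,-0.01],0,-1],
  [[0,0,-0.01],0,-1],
])

```text
time_s: 14.88
ee_pos: [0.5183, -0.0749, 0.0594]
tcp_rot: [0.001, 0.707, 0.708, -0.0]
ft_force: [-7.5, -0.7, 16.9]
finger_gap: 0.0568
grip_force: 84.9
```

```bash
python3 m.py
```

```text
[ 0.5183 -0.0749  0.0594] [-7.9437 -0.795  16.1643] [-0.0749  1.5638  0.0284] 0.05697611860188157
[ 0.5183 -0.0749  0.0594] [-6.9674 -0.1486 16.2716] [-0.0782  1.5461 -0.0044] 0.05673042537695115
242 0.12556260560670396 [  3  10  71 120  37   1   0   0   0   0   0   0   0]
```

Request:
send_rows([
  [[0,0,0.015],0,-1],
  [[0,0,0.015],0,-1],
  [[0,0,0.015],0.015,-1],
  [[0,0,0.015],0.03,-1],
  [[0,0,0.015],0.03,-1],
])

```text
time_s: 15.6
ee_pos: [0.5181, -0.075, 0.0611]
tcp_rot: [0.001, 0.636, 0.771, -0.0]
ft_force: [-5.8, 0.2, 11.7]
finger_gap: 0.0567
grip_force: 84.3
```

```bash
python3 m.py
```

```text
[ 0.5181 -0.075   0.0611] [-4.6724  0.3093 10.2563] [-0.1898  1.2654  0.1181] 0.05654342710469063
[ 0.5181 -0.075   0.0611] [-5.976  -0.8589 10.9356] [-0.1849  1.2485  0.1425] 0.05669118144200482
278 0.12733626144940985 [  0   6  10  84 149  27   2   0   0   0   0   0   0]
```

Request:
send_rows([
  [[0,0,0],0.02,-1],
  [[0,0,0],0.042,-1],
  [[0,0,0],0.065,-1],
  [[0,0,0],0.09,-1],
  [[0,0,0],0.112,-1],
  [[0,0,0],0.13,-1],
  [[0,0,0],0.139,-1],
  [[0,0,0],0.139,-1],
  [[0,0,0],0.139,-1],
])

```text
time_s: 16.82
ee_pos: [0.5162, -0.0758, 0.0604]
tcp_rot: [-0.001, 0.251, 0.968, -0.002]
ft_force: [-10.3, -3.4, 11.7]
finger_gap: 0.0563
grip_force: 84.3
```

```bash
python3 m.py
```

```text
[ 0.5161 -0.0758  0.0604] [-9.639  -2.3931 11.4784] [-0.5205  2.0412  0.1421] 0.05677010082229891
[ 0.5162 -0.0759  0.0604] [-9.2291 -2.2086 11.0805] [-0.5638  2.0214  0.0517] 0.0562177682996823
274 0.12651409357765792 [  1   3  16 152  90   9   0   1   0   2   0   0   0]
```

Request:
send_rows([
  [[-0.013,-0.003,0.03],0,-1],
  [[-0.013,-0.003,0.07],0,-1],
  [[-0.013,-0.003,0.12],0,-1],
  [[-0.013,-0.003,0.18],0,-1],
  [[-0.013,-0.003,0.25],0,-1],
  [[-0.013,-0.003,0.35],0,-1],
  [[-0.013,-0.003,0.45],0,-1],
  [[-0.013,-0.003,0.5],0,-1],
  [[-0.013,-0.003,0.5],0,-1],
])

```text
time_s: 18.05
ee_pos: [0.5165, -0.0751, 0.1353]
tcp_rot: [0.001, 0.251, 0.968, -0.0]
ft_force: [-0.2, 0.1, -0.8]
finger_gap: 0.0568
grip_force: 85.2
```

```bash
python3 - <<'E'
from h import *
np.set_printoptions(precision=4,suppress=True)
o=r.observe(); print(o["ee_pos"],o["joints"],o["finger_gap"],o["ft_force"])
p=r.snapshot("scene"); q=w2px(p,o["ee_pos"]).astype(int)
cv2.imwrite("pics/d.png",cv2.resize(p["image"][120:320,270:480],None,fx=3,fy=3))
m=r.search_frame("cap_mid",p); print([(d["conf"],cam2w(p,d["position"])) for d in m[:3]])
W=cloud(p,np.ones((480,640),bool))
c=W[(W[:,0]>.48)&(W[:,0]<.555)&(W[:,1]>-.11)&(W[:,1]<-.035)&(W[:,2]>.1)&(W[:,2]<.23)]
print(np.histogram(c[:,2],np.arange(.1,.231,.01)))
k=c[(c[:,2]>.155)&(c[:,2]<.2)]; print(k.min(0),k.max(0))
E
```

```text
[ 0.5165 -0.0751  0.1353] [ 0.669   0.4092 -0.7818  1.8772  0.342   0.9922  0.8018] 0.05681993528975246 [-0.2307  0.085  -0.7758]
[]
(array([104, 202,   2,   0,   0,   0,  27,  94, 141, 181, 431,  55,  94]), array([0.1 , 0.11, 0.12, 0.13, 0.14, 0.15, 0.16, 0.17, 0.18, 0.19, 0.2 ,
       0.21, 0.22, 0.23]))
[ 0.4911 -0.1089  0.1656] [ 0.5451 -0.0352  0.2   ]
```

View pics/d.png

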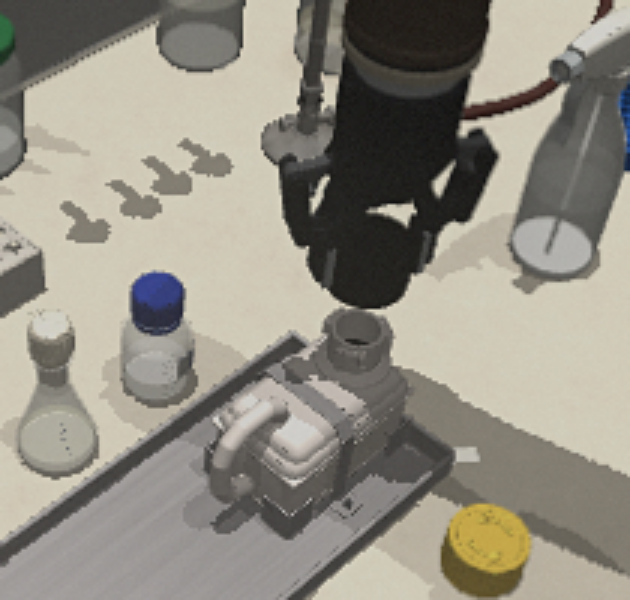

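The cap is in the fingers at (360,260), the neck is open at (358,325), and nothing else has moved. Carry it to the tray's free floor.

Request:
send_rows([
  [[0,0.12,0],0,-1],
  [[0,0.3,0],0,-1],
  [[0,0.5,0],0,-1],
  [[0,0.72,0],0,-1],
  [[0,0.9,0],0,-1],
  [[-0.01,1,0],0,-1],
  [[-0.02,1,0],0,-1],
])

```text
time_s: 19.02
ee_pos: [0.5126, 0.0765, 0.1344]
tcp_rot: [-0.0, 0.25, 0.968, 0.0]
ft_force: [-0.0, -0.3, -1.1]
finger_gap: 0.0563
grip_force: 85.2
```

Request:
send_rows([
  [[0,0.2,0],0,-1],
  [[0,0.42,-0.1],0,-1],
  [[0,0.58,-0.3],0,-1],
  [[0,0.63,-0.5],0,-1],
  [[0,0.63,-0.7],0,-1],
  [[0,0.63,-0.85],0,-1],
  [[0,0.63,-0.95],0,-1],
  [[0,0.63,-0.98],0,-1],
  [[0,0.63,-0.98],0,-1],
])

```text
time_s: 20.15
ee_pos: [0.5134, 0.1693, -0.0121]
tcp_rot: [0.0, 0.251, 0.968, 0.0]
ft_force: [-0.4, -0.1, -0.4]
finger_gap: 0.0565
grip_force: 85.2
```

```bash
python3 - <<'E'
from h import *
np.set_printoptions(precision=4,suppress=True)
o=r.observe(); print(o["ee_pos"],o["joints"],o["finger_gap"],o["ft_force"])
p=r.snapshot("scene"); cv2.imwrite("pics/e.png",cv2.resize(p["image"][170:380,200:420],None,fx=2.8,fy=2.8)[:600])
W=cloud(p,np.ones((480,640),bool))
v,u=np.nonzero(p["image"].max(2)<60); k,ok=px2w(p,np.c_[u,v]);k=k[ok]
k=k[(k[:,0]>.47)&(k[:,0]<.56)&(k[:,1]>.12)&(k[:,1]<.22)&(k[:,2]<.12)]
print(np.sort(k[:,2])[:8],np.histogram(k[:,2],np.arange(0,.121,.005))[0])
E
```

```text
[ 0.5134  0.1693 -0.0121] [ 0.0994  0.6448 -0.6754  1.9443  0.5808  0.7547  0.1473] 0.056496868018029986 [-0.363  -0.1424 -0.4309]
[0.0178 0.02   0.0205 0.0208 0.021  0.0212 0.0213 0.0213] [  0   0   0   2  27  33  37  46  50  53 362 102   9  13  27  87  99  32
  49  72  49  44  50  56]
```

View pics/e.png

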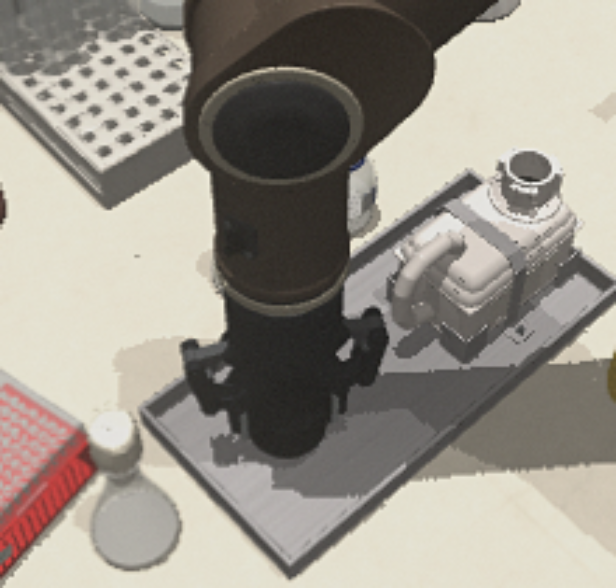

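The cap hangs over the free floor at (285,420), clear of the flask at (125,490), with its bottom about 15 mm above the floor. Lower it gently.

Request:
send_rows([
  [[0,0,-0.04],0,-1],
  [[0,0,-0.07],0,-1],
  [[0,0,-0.085],0,-1],
  [[0,0,-0.085],0,-1],
])

```text
time_s: 20.7
ee_pos: [0.513, 0.1695, -0.0253]
tcp_rot: [-0.0, 0.251, 0.968, -0.0]
ft_force: [1.2, -0.1, -0.9]
finger_gap: 0.0563
grip_force: 85.3
```

Request:
send_rows([
  [[0,0,-0.006],0,-1],
  [[0,0,-0.012],0,-1],
  [[0,0,-0.012],0,-1],
])

```text
time_s: 21.08
ee_pos: [0.5131, 0.1695, -0.027]
tcp_rot: [-0.0, 0.251, 0.968, -0.0]
ft_force: [0.6, 0.1, -0.1]
finger_gap: 0.0569
grip_force: 85.3
```

Request:
send_rows([
  [[0,0,-0.006],0,-1],
  [[0,0,-0.006],0,-1],
  [[0,0,-0.006],0,-1],
])

```text
time_s: 21.45
ee_pos: [0.5131, 0.1695, -0.0279]
tcp_rot: [-0.0, 0.251, 0.968, 0.0]
ft_force: [0.2, 0.5, -2.3]
finger_gap: 0.0565
grip_force: 85.5
```

Request:
send_rows([
  [[0,0,-0.006],0,-1],
  [[0,0,-0.006],0,-1],
  [[0,0,-0.006],0,-1],
])

```text
time_s: 21.82
ee_pos: [0.5132, 0.1694, -0.028]
tcp_rot: [0.0, 0.251, 0.968, -0.0]
ft_force: [-2.9, -1.4, 8.6]
finger_gap: 0.0567
grip_force: 86.4
```

Contact with the floor is made. I relieve the push slightly, release, and rise.

Request:
send_rows([
  [[0,0,0.005],0,-1],
  [[0,0,0.005],0,-0.3],
  [[0,0,0.005],0,0.2],
  [[0,0,0.005],0,1],
  [[0,0,0.005],0,1],
  [[0,0,0.005],0,1],
])

```text
time_s: 22.58
ee_pos: [0.5131, 0.1695, -0.0281]
tcp_rot: [-0.0, 0.251, 0.968, 0.0]
ft_force: [-0.4, 0.5, 0.7]
finger_gap: 0.0855
grip_force: 0.0
```

Request:
send_rows([
  [[0,0,0.1],0,1],
  [[0,0,0.3],0,1],
  [[0,0,0.6],0,1],
  [[0,0,1],0,1],
  [[0,0,1],0,1],
])

```text
time_s: 23.2
ee_pos: [0.5158, 0.1713, 0.1275]
tcp_rot: [0.004, 0.251, 0.968, 0.002]
ft_force: [0.1, -0.0, -0.6]
finger_gap: 0.0852
grip_force: 0.0
```

Request:
send_rows([
  [[0,0,0.3],0,1],
  [[-0.2,-0.1,0.6],0,1],
  [[-0.5,-0.3,0.7],0,1],
  [[-0.7,-0.5,0.7],0,1],
  [[-0.7,-0.5,0.7],0,1],
  [[-0.7,-0.5,0.7],0,1],
])

```text
time_s: 23.95
ee_pos: [0.4086, 0.0946, 0.2274]
tcp_rot: [0.001, 0.251, 0.968, 0.0]
ft_force: [0.3, 0.2, 0.0]
finger_gap: 0.0852
grip_force: 0.0
```

```bash
python3 - <<'E'
from h import *
np.set_printoptions(precision=4,suppress=True)
o=r.observe(); print(o["ee_pos"],o["ft_force"])
p=r.snapshot("scene"); cv2.imwrite("pics/f.png",p["image"])
W=cloud(p,np.ones((480,640),bool))
c=W[(W[:,0]>.47)&(W[:,0]<.56)&(W[:,1]>.12)&(W[:,1]<.22)&(W[:,2]>.01)&(W[:,2]<.1)]
if len(c): t=c[c[:,2]>.032]; print(np.percentile(c[:,2],[50,95,99]),t[:,:2].min(0),t[:,:2].max(0),len(t))
E
```

```text
[0.4086 0.0946 0.2274] [0.3226 0.2111 0.0095]
[0.0375 0.0402 0.0411] [0.4884 0.1408] [0.5468 0.1986] 598
```

View pics/f.png

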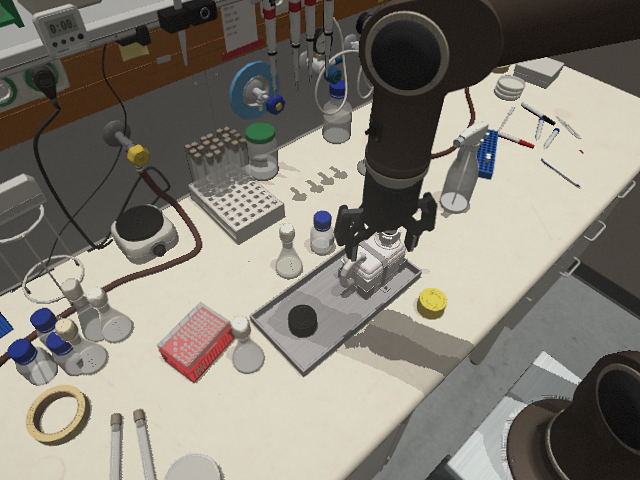

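The cap stands top up in the tray at (302,320), its top at z≈0.039. The canister is open at (388,238), the spray bottle upright at (460,180), and the flasks and reagent bottle are where they were. Hand in.

```bash
python3 -c "
from rig import r
print(r.hand_in())"
```

```text
the job is handed in; nothing more can be done
None
```

The job is done and handed in at about 24 s: the spray bottle stands upright about 0.28 m from the cap's old place, the canister is open, and the cap sits top up on the tray floor; the last picture shows the flasks and reagent bottle where they were.

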